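# Clamp the re-glued spice box

### The arm

A 7-joint arm with a two-finger parallel gripper is mounted at the origin on a cart in front of the work surface, level with it; the furniture and walls round the work are solid. World frame = base frame: x ahead of the robot, y to its left, z up, the work surface at z = 0. Lengths are in m, angles in rad, forces in N, time in s.
With the tool pointing down it reaches from about 0.425 to 0.925 m from the base axis. Payload 6.8 kg.
Tool frame: the origin (TCP) lies at the very end of the fingers, on their centre line; the grasp point (between the pads) lies 19 mm behind it; z points along the fingers, y is the line along which they close (so a half turn about z gives the same grasp; the last joint's range is limited). The gripper opens to 85 mm and grips with 20 to 120 N. Pads are 22 mm wide; open, the fingers measure 114 mm over their backs; the gripper's body (76 mm by 85 mm) begins 54 mm behind the grasp point. The pads swing forward as they close: fully open they stand 13 mm farther back than shut.
Start: joints at [1.215, 0.477, 0.022, 1.555, -0.011, 1.109, -0.083], TCP at [0.166, -0.654, 0.231] pointing down, gripper open.
Joint ranges: [-2.96, 2.96], [-0.34, 2.1], [-1.41, 1.46], [0.24, 2.44], [-1.37, 4.51], [0.17, 1.92], [-2.96, 2.96]. Speed limits (rad/s): [2.39, 2.39, 3.14, 3.14, 3.14, 3.14, 3.14].

### API

Orientations are given as a rotation vector (axis times angle).
In Python, from bench import get_obs, viewer, r gives the robot as it stands. The module is installed in compiled form; this text tells all that it offers.
- The arm moves only by the tool play_rows, never from a script. Its argument "commands" is a list that holds one entry, the list of rows, each a list of 5 numbers: the gripper's target within -1 to 1 (shut at 1, half-way at 0, fully open at -1), then the shift along the tool's x, y, z scaled (see below), then the turn about the tool's z scaled (see below). A call has 1 to 12 rows; each row is the pose to reach, as a shift and turn from the pose commanded when the call began, along the tool's axes at that moment; what a row does not reach only later rows make up. The controller multiplies each number of a shift by 0.2 m and each number of a turn by pi/2 rad. A row lasts 1/12 s, in which the tool goes at most 41.7 mm and 7.16 degrees, less where a joint would pass 70% of its speed; a pose out of reach is approached as far as the arm can. A call with a number of a shift or a turn outside -1 to 1 is refused whole. A call with a gripper value outside its range is refused whole. The fingers move at their own pace and stop on an object; "grip_force" is the grip in N (left out, the last holds). Time passes only in rows, so rows that repeat a pose let the fingers close. It gives the time, the measured TCP pose, the force, the opening and the grip force at its end, in the units of the state.
- get_obs(): the state, without advancing time (a new reading comes with each control period).
- viewer.grab_frame(name): name is "side" or "top"; returns a dict with "pixels" (384x512x3 uint8, red, green, blue), "fovy" (degrees; the focal length in pixels is half the picture's height over the tangent of half this angle, whatever the lens; pixels are square), "cx", "cy" (the principal point, pixels), "world_to_cam" (4x4, takes a point from world to camera coordinates). Camera axes: x right, y up, looking along -z (the intrinsics and any distortion apply to the point x, -y, -z); pixel columns grow to the right and rows downward; lengths in m; the calibration is good to about 2 mm. A picture is of the moment at which its call begins. There is no depth.
- r.hand_in(): hands the job in; it is judged then, once.
Trained networks look in a picture, given as the dict that the camera call returned (one of the last four; its "shot" number tells which), for a name from the list of things; names that differ only in an ending like _2 or _b are one class to them, and where a whole thing is asked for, a point or a joint stands for the part that bears it (a point fixed in the world has none). Each returns a list of dicts, best first, with "score" (0 to 1); they miss things now and then, are a little off and sometimes report something else, mostly with a low value. They report only what shows in the picture. A call takes as long as a camera call.
- viewer.trace(picture, thing): "pixels" (384x512 bool, what is visible of it) and "rect" ([left, top, right, bottom] in pixels, round what is visible of it).
The state is a dict: "clock": time; "joints": joint angles; "qvel": joint speeds; "tau": joint torques, N m; "tcp_pos": TCP position; "orientation": TCP orientation; "contact_force": force on the tool from outside, world axes, zero at the start; "moment": the same for the moment, N m; "grip_width": finger opening in m; "gripper_force": force on a finger pad.
Only numpy, scipy, OpenCV 4.12 (cv2) and the standard library are available. Lean on these libraries where they do the work, as an engineer would, in place of code of your own. Each camera call takes 0.05 s, during which the arm holds its last target. There are 200 camera calls.

### The job

The wooden spice box has fresh glue in its joints: press its middle divider straight down until it is flush with the rim, then tighten the one-hand bar clamp that lies round the box by pumping its trigger towards the handle (the bar and the far jaw are not to be pushed by hand) until both orange pads bear firmly on the box. Squeeze with feeling, so that the thin box is not crushed, and leave the things standing about alone. Finish while still holding the trigger squeezed, so that the clamp keeps its pressure on the box.

Things in the scene. Friction and masses are not known exactly. Their poses are not given: they have to be found in the camera images.
- clamp: One-hand bar clamp, black with orange handle and pads, lying flat, loose, 0.7 kg, 33 mm high. Origin on the worktop under the bar's middle line, beside the handle. x along the steel bar to the far jaw, y towards the jaws (away from the robot), z up. Handle: y = -22 to -106 mm, x = -15 to 10 mm. Near jaw: x = 42 to 61 mm. Bar 18 mm wide, top 19 mm up, its tail 95 mm and more behind the origin.
- clamp_grip (a point): Fixed point of the clamp's head, 16 mm up, at clamp x = 12.5, y = -55 mm: midway between the handle's back and the released trigger's front. Here the two together measure 56 mm along x when released, 40 mm fully squeezed; pinch them from above, fingers closing along the clamp's x axis. Free worktop beyond both.
- trigger_front (a point): Point on the front (outer) face of the trigger, 65 mm from its pivot, level with clamp_grip, 16 mm above the worktop. Moves with the trigger.
- trigger_squeeze (a joint): Trigger angle, 0 released (a spring brings it back) to 0.246 rad, full stroke, when its rear face almost meets the handle. At clamp_grip the front of the trigger moves about 16 mm per full stroke; free it takes 5 to 7 N of pinch there. It springs right back only if the fingers give it the whole 56 mm from the back of the handle.
- trigger: The trigger, black with an orange front, 11 mm thick, 24 mm high (4 to 28 mm above the worktop), about 90 mm long, hinged in the head; origin at its pivot (clamp x = 27, y = 10 mm).
- jaw_travel (a joint): How far the bar and far jaw are drawn in, m: 0 fully open (172 mm between pads); grows on closing. A full trigger stroke gives 6 to 11 mm; a ratchet (5 mm teeth) keeps it, but most pressure is lost when the trigger is let go. Once both pads bear, the trigger stops part-way and each pad presses with about 1.4 x (pinch - 5 N): 12 N pinch gives 10 N, 20 N gives 20 N, 30 N gives 35 N.
- far_jaw: Steel bar with the far jaw; axes as the clamp's, origin at the clamp's origin when joint jaw_travel is 0. Do not push it with the hand.
- far_pad: Orange pad on the far jaw, 41 mm long, 26 mm high, face towards the near jaw; gives 1 mm per 20 N. Axes as the clamp's; origin not on the pad (see point far_face).
- far_face (a point): Middle of the far pad's pressing face, 16 mm above the worktop.
- near_pad: Orange rubber pad on the near jaw, same size and softness. Origin at the clamp's origin (see point near_face).
- near_face (a point): Middle of the near pad's pressing face, 16 mm above the worktop (clamp x = 68, y = 80 mm).
- spice_box: Open wooden box, 130 x 120 x 70 mm, walls 9 mm, loose, 0.5 kg, between the pads with some mm of air on both sides; slides when pushed. Origin under its middle on the worktop; x along the divider and nearly along the bar (the 130 mm way, which the clamp spans), z up. A side cracks under a pad pressing over 50 N; 6 N or more on each pad closes the joints.
- rim_center (a point): Middle of the box's mouth at rim height, 70 mm above the worktop.
- divider (a joint): How far the divider has been pushed down, m: 0 is 14 mm above the rim, 0.014 is flush with the rim and on its stop. It is a tight fit that takes about 5 N to move, and stays where it is left.
- divider_top (a point): Middle of the divider's top edge. The divider is a darker wooden board 8 mm thick, 120 mm long, along the box's x axis, standing up in grooves in the two sides across the middle of the box; it starts 8 to 14 mm proud of the rim.
- mug: White mug, 91 mm high; bystander.
- spice_a: Spice jar with a dark cap, 41 mm across, 105 mm high, at the back; bystander.
- spice_b: Spice jar as spice_a; bystander.
- spice_c: Spice jar as spice_a; bystander.
- glue_bottle: Yellow glue bottle with a red nozzle, 51 mm across, 158 mm high; bystander.
- tape_roll: Roll of masking tape lying flat, 104 mm across, 25 mm high; bystander.
- lemon: Lemon on the chopping board at the left; bystander.

How it is judged:
On the way, in this order (a step that is already met when the one before it is completed fails the run):
1. the divider is pressed down flush with the rim, the clamp not yet bearing on the box (value of joint divider above 0.0125 m and contact force between far_pad and spice_box below 4 N), for 0.2 s.
2. the trigger is held squeezed and both pads bear firmly on the box (contact force between each of far_pad, near_pad and spice_box above 6 N and contact force between the fingers and trigger above 4 N), for 0.4 s.
At the end, for the whole second after the job is handed in: The divider is within 1.5 mm of flush; the fingers still press the trigger with more than 4 N; each of the two pads presses on the box with 6 to 50 N; box and clamp stand level (within 0.08 rad) and at rest on the worktop (all of step 2 and value of joint divider above 0.0125 m and contact force between each of far_pad, near_pad and spice_box below 50 N and angle between each of spice_box, clamp's own z axis and vertical below 0.08 rad and height (world z) of each of spice_box, clamp below 0.01 m and linear speed of spice_box below 0.02 m/s); the arm keeps its last pose, push and grip.
It fails at once if a pad presses the box with more than 50 N and crushes it (contact force between any of far_pad, near_pad and spice_box above 50 N).
It fails at once if the robot pushes the bar or far jaw directly with more than 5 N instead of pumping (contact force between any of the fingers, the arm and far_jaw above 5 N).
It fails at once if a bystander is moved by more than 3 cm (distance of any of mug, spice_a, spice_b, spice_c, glue_bottle, tape_roll, lemon from where it was at the start of the episode above 0.03 m).
It also fails if it takes over 64 s, if anything falls off the work surface, if the arm or the gripper's body presses on something with over 40 N, if the wrist force passes 120 N, or if a joint passes its speed limit or range.

## Working session

There is one attempt and no reset: what is moved stays moved. The work goes in short steps, Python scripts to look and compute and a tool call to move; the robot and the scene stay as the last step left them, time stands still between calls to the robot, and variables do not carry over. Pictures are saved under pics/ and viewed, at most 10 in all, crops included, and the job is handed in when it is done.

Besides the shell and the picture viewer there is one more tool, called after "Request:" in YAML: its name, and indented under it one key for each argument. play_rows: Moves the arm, as the interface text tells. Shifts and turns lie within -1 to 1; 1 stands for 0.2 m of shift or pi/2 rad of turn. Its arguments: {"type":"object","properties":{"commands":{"type":"array","items":{"type":"array","items":{"type":"array","items":{"type":"number","minimum":-1,"maximum":1}}}},"grip_force":{"type":"number"}},"required":["commands"]}

```bash
mkdir -p pics; cat > h.py <<'E'
import numpy as np, cv2
from bench import get_obs, viewer, r
from scipy.spatial.transform import Rotation as R
def cam(f):
    h,w=f["pixels"].shape[:2]; F=h/2/np.tan(np.radians(f["fovy"])/2); return F,f["cx"],f["cy"],np.array(f["world_to_cam"])
def proj(f,p):
    F,cx,cy,T=cam(f); q=np.atleast_2d(p)@T[:3,:3].T+T[:3,3]; return np.c_[cx+F*q[:,0]/-q[:,2], cy-F*q[:,1]/-q[:,2]]
def unproj(f,uv,z):
    F,cx,cy,T=cam(f); uv=np.atleast_2d(uv); d=np.c_[(uv[:,0]-cx)/F,-(uv[:,1]-cy)/F,-np.ones(len(uv))]@T[:3,:3]
    o=-T[:3,:3].T@T[:3,3]; return o+d*((z-o[2])/d[:,2])[:,None]
def grab(n,name=None):
    f=viewer.grab_frame(n)
    if name: cv2.imwrite(f"pics/{name}.png",cv2.cvtColor(f["pixels"],cv2.COLOR_RGB2BGR))
    return f
E
python3 - <<'E'
from h import *
o=get_obs(); print({k:np.round(v,3) for k,v in o.items()})
fs=[grab("top"),grab("side")]
cv2.imwrite("pics/a.png",cv2.cvtColor(cv2.resize(np.vstack([f["pixels"] for f in fs]),None,fx=.78,fy=.78,interpolation=cv2.INTER_AREA),cv2.COLOR_RGB2BGR))
for f in fs:
    print({k:f[k] for k in f if k not in("pixels",)}) 
    for t in ["clamp","trigger","far_pad","near_pad","spice_box","divider"]:
        for d in viewer.trace(f,t)[:2]: 
            m=d["pixels"]; print(t,round(d["score"],2),d["rect"],np.round(cv2.minAreaRect(np.argwhere(m)[:,::-1].astype(np.float32))[:2],1).tolist(),cv2.minAreaRect(np.argwhere(m)[:,::-1].astype(np.float32))[2],m.sum())
E
```

```text
{'clock': np.float64(0.0), 'joints': array([ 1.215,  0.478,  0.022,  1.556, -0.011,  1.109, -0.083]), 'qvel': array([ 0.001,  0.002,  0.001, -0.001, -0.002,  0.001,  0.001]), 'tau': array([ 0.0000e+00, -5.9645e+01,  1.6080e+00, -2.8119e+01,  1.2000e-02,
        9.0000e-03, -0.0000e+00]), 'tcp_pos': array([ 0.165, -0.654,  0.23 ]), 'orientation': array([-3.116e+00, -3.880e-01,  1.000e-03]), 'contact_force': array([ 0.935, -0.2  , -0.333]), 'moment': array([ 0.01 , -0.026, -0.033]), 'gripper_force': np.float64(0.0), 'grip_width': np.float64(0.085)}
{'fovy': 44.09284379981578, 'cx': 253.3374039596284, 'cy': 182.22827757828688, 'world_to_cam': array([[-2.05411632e-02, -9.99787740e-01, -1.59226899e-03,
         2.30545194e-01],
       [ 9.89460201e-01, -2.05572603e-02,  1.43338444e-01,
        -5.70560340e-01],
       [-1.43340752e-01,  1.36885159e-03,  9.89672448e-01,
        -1.77470190e+00],
       [ 0.00000000e+00,  0.00000000e+00,  0.00000000e+00,
         1.00000000e+00]]), 'shot': 1}
clamp 0.98 [251.6, 171.7, 344.7, 223.8] [[299.5, 195.3], [45.8, 94.7]] 72.21611022949219 1133
clamp
[... 800 characters left out ...]
0.        ,  0.        ,  1.        ]]), 'shot': 2}
clamp 0.61 [255.4, 142.9, 340.9, 221.2] [[297.6, 181.9], [51.8, 92.2]] 32.38067626953125 1668
trigger 0.59 [292.9, 192.5, 312.4, 207.0] [[303.2, 198.8], [24.2, 6.6]] 40.601295471191406 134
far_pad 0.61 [294.9, 192.1, 314.5, 208.2] [[303.4, 198.9], [25.0, 7.4]] 38.1572265625 169
near_pad 0.57 [286.4, 139.2, 312.3, 162.7] [[301.5, 150.0], [10.0, 29.7]] 56.30992889404297 256
spice_box 0.82 [277.2, 131.4, 324.5, 180.8] [[299.2, 154.5], [39.2, 45.9]] 56.97612762451172 1506
spice_box 0.5 [186.9, 206.7, 222.5, 239.4] [[204.5, 221.0], [30.0, 31.0]] 90.0 507
divider 0.77 [286.5, 137.4, 314.6, 162.5] [[302.1, 149.4], [9.7, 29.7]] 56.3099365234375 251
```

View pics/a.png

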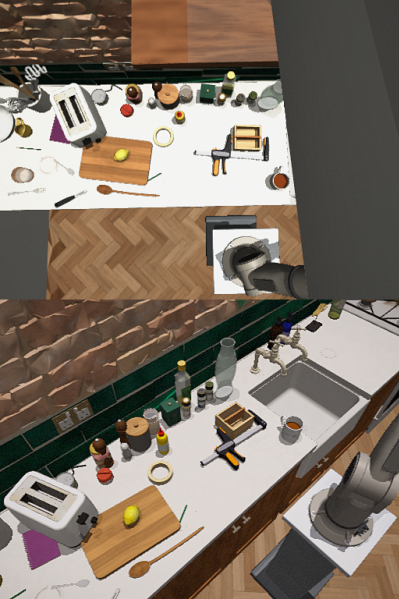

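```bash
python3 - <<'E'
from h import *
fs=[grab("top"),grab("side")]
a=fs[0]["pixels"][145:235,240:370]; b=fs[1]["pixels"][120:230,240:370]
ims=[cv2.resize(x,None,fx=4.5,fy=4.5,interpolation=cv2.INTER_CUBIC)[:,:] for x in (a,b)]
cv2.imwrite("pics/b.png",cv2.cvtColor(cv2.resize(a,None,fx=6,fy=6,interpolation=cv2.INTER_CUBIC),cv2.COLOR_RGB2BGR))
cv2.imwrite("pics/c.png",cv2.cvtColor(cv2.resize(b,None,fx=5,fy=5,interpolation=cv2.INTER_CUBIC),cv2.COLOR_RGB2BGR))
E
```

```text
(no output)
```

View pics/b.png

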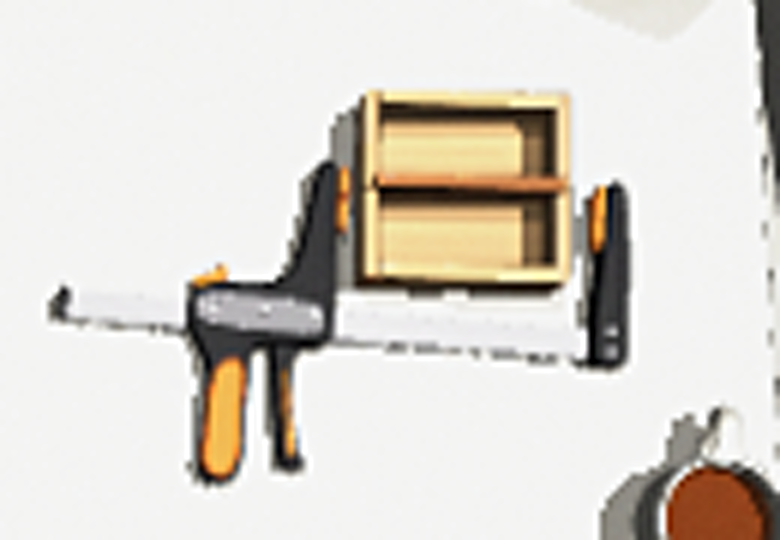

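View pics/c.png

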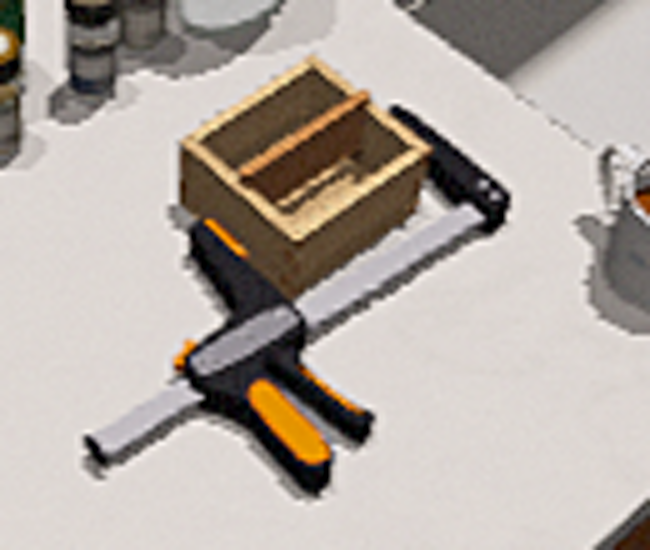

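Pictures b/c show the box with the proud divider (top px 302–335, row 175), clamp handle tip near top px (276,225), trigger just to the right of it, bar almost parallel to the divider.

```bash
python3 - <<'E'
from h import *
from scipy.optimize import least_squares
f,s=grab("top"),grab("side")
T=lambda l:np.array(l)/6+[240,145]; S=lambda l:np.array(l)/5+[240,120]
# box
cb=unproj(f,T([[363,92],[570,97],[570,283],[357,278]]),.07); print(cb.round(3),cb.mean(0).round(4))
cs=unproj(s,S([[312,60],[430,150],[297,236],[183,147]]),.07); print("side",cs.round(3),cs.mean(0).round(4))
d=unproj(f,T([[375,180],[568,185]]),.081); print("div",d.round(4),d.mean(0).round(4))
d2=unproj(s,S([[242,174],[366,97]]),.081); print("divs",d2.round(4),d2.mean(0).round(4))
def tf(q,p): c,t=np.cos(q[2]),np.sin(q[2]); p=np.array(p); return np.c_[q[0]+c*p[:,0]-t*p[:,1], q[1]+t*p[:,0]+c*p[:,1], p[:,2]]
Pt=[[-2.5,-106,28],[68,80,29],[-15,-55,16],[40.5,-55,20],[33,-80,28]]
ut=T([[215,482],[349,200],[197,430],[300,430],[290,470]])
Ps=[[-2.5,-106,28],[68,80,29]]; us=S([[315,485],[225,237]])
lt,ls=T([[65,303],[587,342]]),S([[97,450],[480,222]])
def res(q):
    e=[(proj(f,tf(q,np.array(Pt[:3])/1e3))-ut[:3]).ravel(),(proj(s,tf(q,np.array(Ps)/1e3))-us).ravel()]
    for g,l in((f,lt),(s,ls)):
        w=unproj(g,l,.019)[:,:2]-q[:2]; e.append((-np.sin(q[2])*w[:,0]+np.cos(q[2])*w[:,1])*700)
    return np.concatenate(e)
k=least_squares(res,[.6,-.1,-1.6]); q=k.x; print(q.round(4),k.fun.round(1))
print("grip",tf(q,[[.0125,-.055,.016]]).round(4), "trigger chk",(proj(f,tf(q,np.array(Pt)/1e3))-ut).round(1))
far=unproj(f,T([[588,250],[603,190]]),.029); w=far[:,:2]-q[:2]; print("far pad x",w@[np.cos(q[2]),np.sin(q[2])])
o=get_obs(); M=R.from_rotvec(o["orientation"]).as_matrix(); print(M.round(3))
for n in ["mug","glue_bottle"]:
    for x in viewer.trace(f,n)[:1]: print(n,x["score"],x["rect"],unproj(f,[[(x["rect"][0]+x["rect"][2])/2,x["rect"][3]]],0.0).round(3))
E
```

```text
[[ 0.651  0.038  0.07 ]
 [ 0.645 -0.093  0.07 ]
 [ 0.527 -0.087  0.07 ]
 [ 0.533  0.046  0.07 ]] [ 0.5891 -0.0239  0.07  ]
side [[ 0.641 -0.08   0.07 ]
 [ 0.526 -0.079  0.07 ]
 [ 0.534  0.045  0.07 ]
 [ 0.644  0.046  0.07 ]] [ 0.5862 -0.0169  0.07  ]
div [[ 0.593   0.0337  0.081 ]
 [ 0.5873 -0.0868  0.081 ]] [ 0.5902 -0.0265  0.081 ]
divs [[ 0.5922  0.0404  0.081 ]
 [ 0.5838 -0.0741  0.081 ]] [ 0.588  -0.0169  0.081 ]
[ 0.5128  0.1292 -1.6787] [-1.7  0.5 -1.9  1.  -1.  -4.2  2.  -3.   1.5  0.   2.2  5.1 -1.4 -5.1]
grip [[0.4568 0.1227 0.016 ]] trigger chk [[-1.7  0.5]
 [-1.9  1. ]
 [-1.  -4.2]
 [-3.7 -3. ]
 [-4.4 -3.5]]
far pad x [0.23032149 0.23752999]
[[ 0.969  0.245  0.   ]
 [ 0.245 -0.969 -0.   ]
 [ 0.     0.    -1.   ]]
mug 0.7 [222.6, 142.2, 240.1, 159.3] [[0.674 0.304 0.   ]]
glue_bottle 0.7 [224.3, 142.7, 240.4, 162.0] [[0.663 0.3   0.   ]]
```

Request:
play_rows:
  commands:
    - [[1,0.14,-0.13,0,0],[1,0.28,-0.26,0,0],[1,0.42,-0.39,0,0],[1,0.56,-0.52,0,0],[1,0.7,-0.64,0,0],[1,0.83,-0.75,0,0],[1,0.94,-0.85,0,0],[1,0.94,-0.85,0,0]]
  grip_force: 20

```text
clock: 1.67
tcp_pos: [0.3109, -0.4378, 0.2316]
orientation: [-3.114, -0.402, -0.004]
contact_force: [0.1, 0.1, 0.5]
grip_width: -0.0001
gripper_force: 0.0
```

Request:
play_rows:
  commands:
    - [[1,0.14,-0.13,0,0],[1,0.28,-0.26,0,0],[1,0.42,-0.39,0,0],[1,0.56,-0.52,0,0],[1,0.7,-0.64,0,0],[1,0.83,-0.75,0,0],[1,0.94,-0.85,0,0],[1,0.94,-0.85,0,0]]

```text
clock: 2.33
tcp_pos: [0.4506, -0.2266, 0.2318]
orientation: [-3.114, -0.402, -0.005]
contact_force: [0.5, 0.4, 1.2]
grip_width: -0.0004
gripper_force: 0.0
```

Request:
play_rows:
  commands:
    - [[1,0.14,-0.13,0,0.07],[1,0.28,-0.26,0,0.14],[1,0.42,-0.39,0,0.2],[1,0.56,-0.52,0,0.2],[1,0.7,-0.64,0,0.2],[1,0.83,-0.75,0,0.2],[1,0.93,-0.85,0,0.2],[1,0.93,-0.85,0.2,0.2],[1,0.93,-0.85,0.4,0.2],[1,0.93,-0.85,0.5,0.2],[1,0.93,-0.85,0.5,0.2]]

```text
clock: 3.25
tcp_pos: [0.5818, -0.0228, 0.1263]
orientation: [3.139, -0.104, -0.014]
contact_force: [-0.5, -0.6, 0.2]
grip_width: -0.0002
gripper_force: 0.0
```

```bash
python3 - <<'E'
from h import *
o=get_obs(); p=o["tcp_pos"]; print(p,R.from_rotvec(o["orientation"]).as_matrix().round(3)); 
ims=[]
for n,c in(("top",(145,235,240,370)),("side",(110,230,240,370))):
    f=grab(n); im=cv2.resize(f["pixels"],None,fx=4,fy=4,interpolation=cv2.INTER_CUBIC)
    u=proj(f,[p])[0]; cv2.circle(im,tuple((u*4).astype(int)),4,(255,0,0),1)
    ims.append(im[c[0]*4:c[1]*4,c[2]*4:c[3]*4])
    print(n,u)
cv2.imwrite("pics/d.png",cv2.cvtColor(cv2.resize(np.vstack(ims),None,fx=.7,fy=.7),cv2.COLOR_RGB2BGR))
E
```

```text
[ 0.58179633 -0.02277748  0.12633886] [[ 0.998 -0.066 -0.009]
 [-0.066 -0.998 -0.   ]
 [-0.009  0.001 -1.   ]]
top [319.31146305 175.74991584]
side [304.58475457 138.2468672 ]
```

View pics/d.png

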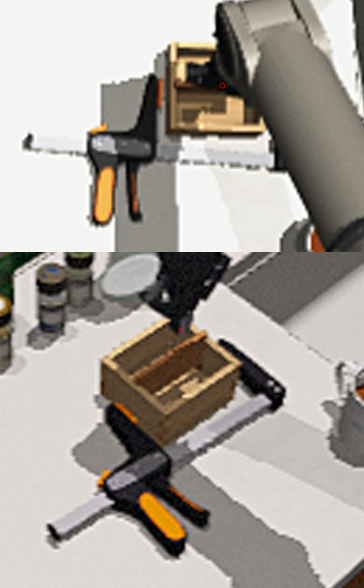

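The tip sits over the divider's middle in both views; x is a little short, so shift 8 mm while descending.

Request:
play_rows:
  commands:
    - [[1,0.04,0,0.06,0],[1,0.04,0,0.13,0],[1,0.04,0,0.18,0],[1,0.04,0,0.205,0],[1,0.04,0,0.22,0],[1,0.04,0,0.235,0],[1,0.04,0,0.25,0],[1,0.04,0,0.26,0],[1,0.04,0,0.26,0]]

```text
clock: 4.1
tcp_pos: [0.5938, -0.0227, 0.0797]
orientation: [3.14, -0.104, 0.002]
contact_force: [0.9, 0.8, 1.8]
grip_width: -0.0002
gripper_force: 0.6
```

Request:
play_rows:
  commands:
    - [[1,-0.02,0,0.01,0],[1,-0.02,0,0.02,0],[1,-0.02,0,0.03,0],[1,-0.02,0,0.04,0],[1,-0.02,0,0.05,0],[1,-0.02,0,0.05,0],[1,-0.02,0,0.05,0]]

```text
clock: 4.68
tcp_pos: [0.5903, -0.0223, 0.07]
orientation: [-3.14, 0.104, -0.003]
contact_force: [2.9, -0.6, 8.8]
grip_width: -0.0002
gripper_force: 4.5
```

Request:
play_rows:
  commands:
    - [[1,0,0,0.005,0],[1,0,0,0.01,0],[1,0,0,0.01,0],[1,0,0,0.01,0]]

```text
clock: 5.02
tcp_pos: [0.5905, -0.0223, 0.0698]
orientation: [3.14, -0.104, 0.004]
contact_force: [-2.6, 0.2, 23.7]
grip_width: -0.0004
gripper_force: 12.1
```

Request:
play_rows:
  commands:
    - [[1,0,0,0.005,0],[1,0,0,0.005,0],[1,0,0,0,0],[1,0,0,-0.15,0],[1,0,0,-0.35,0],[1,0,0,-0.55,0],[-1,0,0,-0.7,0],[-1,0,0,-0.7,0],[-1,0,0,-0.7,0]]

```text
clock: 5.77
tcp_pos: [0.5888, -0.0224, 0.2079]
orientation: [3.14, -0.104, 0.0]
contact_force: [-0.6, -0.5, -0.5]
grip_width: 0.0357
gripper_force: 0.0
```

```bash
cat > m.py <<'E'
from h import *
def tf(q,p): c,t=np.cos(q[2]),np.sin(q[2]); p=np.array(p)/1e3; return np.c_[q[0]+c*p[:,0]-t*p[:,1], q[1]+t*p[:,0]+c*p[:,1], p[:,2]]
# outlines (mm): handle, trigger front line, near pad top, bar tail edges
def overlay(f,q,c,k):
    im=cv2.resize(f["pixels"],None,fx=k,fy=k,interpolation=cv2.INTER_CUBIC)
    for P,col in (([[-15,-22,30],[10,-22,30],[10,-106,30],[-15,-106,30]],(255,0,0)),([[61,60,29],[68,60,29],[68,100,29],[61,100,29]],(0,0,255)),
                  ([[-95,-9,19],[0,-9,19],[210,-9,19],[210,9,19],[-95,9,19]],(0,160,0)),([[29,-55,28],[40.5,-55,28],[40,-80,28]],(200,0,200))):
        u=(proj(f,tf(q,P))+.5)*k
        cv2.polylines(im,[u.round().astype(np.int32)],True,col,1)
    return im[c[0]*k:c[1]*k,c[2]*k:c[3]*k]
E
python3 - <<'E'
from m import *
np.random.seed(0)
ims=[]; fs=[grab("top"),grab("side")]
q=[.513,.124,-1.645]
ims=[overlay(fs[0],q,(165,230,240,345),6),overlay(fs[1],q,(150,225,245,350),6)]
cv2.imwrite("pics/e.png",cv2.cvtColor(cv2.resize(np.vstack(ims),None,fx=.71,fy=.71,interpolation=cv2.INTER_AREA),cv2.COLOR_RGB2BGR))
np.save("t.npy",fs[0]["pixels"]);
E
```

```text
(no output)
```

View pics/e.png

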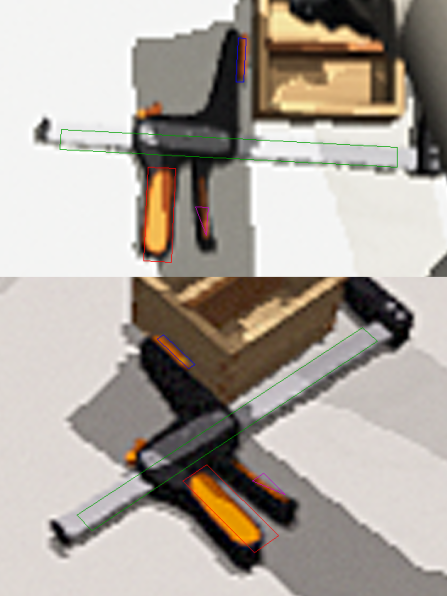

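Overlay matches within about 1 px (3–4 mm): grip point near (0.459, 0.117). Tool's y already runs along the bar.

Request:
play_rows:
  commands:
    - [[-1,-0.14,-0.13,0,0],[-1,-0.28,-0.26,0,0],[-1,-0.42,-0.39,0,0],[-1,-0.56,-0.52,0,0],[-1,-0.7,-0.65,0,0],[-1,-0.7,-0.65,0,0],[-1,-0.7,-0.65,0.2,0],[-1,-0.7,-0.65,0.4,0],[-1,-0.7,-0.65,0.55,0],[-1,-0.7,-0.65,0.65,0],[-1,-0.7,-0.65,0.65,0],[-1,-0.7,-0.65,0.65,0]]

```text
clock: 6.87
tcp_pos: [0.4562, 0.116, 0.0755]
orientation: [3.138, -0.104, -0.009]
contact_force: [0.3, 0.4, 0.4]
grip_width: 0.0855
gripper_force: 0.0
```

```bash
python3 - <<'E'
from m import *
o=get_obs(); p=o["tcp_pos"]; print(p)
M=R.from_rotvec(o["orientation"]).as_matrix()
q=[.515,.125,-1.645]; print("grip",tf(q,[[12.5,-55,16]]))
ims=[]
for n,c in(("top",(165,230,240,345)),("side",(150,225,245,350))):
    f=grab(n); im=overlay(f,q,(0,384,0,512),6)
    for y in(-.0425,0,.0425):
        g=p+M[:,1]*y; u=proj(f,[[g[0],g[1],.02]])[0]; cv2.circle(im,tuple(((u+.5)*6).astype(int)),4,(0,255,255),1)
    ims.append(im[c[0]*6:c[1]*6,c[2]*6:c[3]*6])
cv2.imwrite("pics/f.png",cv2.cvtColor(cv2.resize(np.vstack(ims),None,fx=.71,fy=.71,interpolation=cv2.INTER_AREA),cv2.COLOR_RGB2BGR))
E
```

```text
[0.45621352 0.11598074 0.07551835]
grip [[0.45922466 0.11661186 0.016     ]]
```

View pics/f.png

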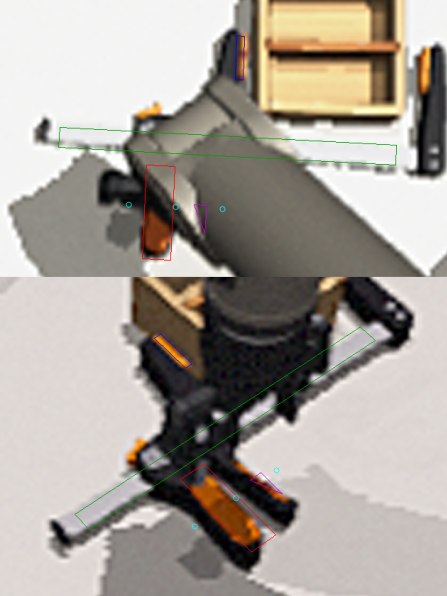

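Fingers straddle the handle and trigger with clearance on both sides. Descend.

Request:
play_rows:
  commands:
    - [[-1,0,0,0.1,0],[-1,0,0,0.2,0],[-1,0.01,0,0.28,0],[-1,0.01,0,0.34,0],[-1,0.01,0,0.34,0],[-1,0.01,0,0.34,0]]

```text
clock: 7.47
tcp_pos: [0.4608, 0.1166, 0.0102]
orientation: [-3.14, 0.104, -0.001]
contact_force: [-0.5, 0.1, -1.0]
grip_width: 0.0854
gripper_force: 0.0
```

Request:
play_rows:
  commands:
    - [[-1,0,0,0.035,0],[-1,0,0,0.035,0],[1,0,0,0.035,0],[1,0,0,0.035,0],[1,0,0,0.035,0],[1,0,0,0.035,0],[1,0,0,0.035,0],[1,0,0,0.035,0],[1,0,0,0.035,0],[1,0,0,0.035,0]]
  grip_force: 20

```text
clock: 8.3
tcp_pos: [0.4617, 0.1219, 0.0043]
orientation: [-3.134, 0.098, -0.007]
contact_force: [-5.1, 11.6, 16.3]
grip_width: 0.0405
gripper_force: 20.2
```

Request:
play_rows:
  commands:
    - [[-1,0,0,-0.005,0],[-1,0,0,-0.02,0],[-1,0,-0.03,-0.02,0],[-1,0,-0.03,-0.02,0],[-1,0,-0.03,-0.02,0],[-1,0,-0.03,-0.02,0]]

```text
clock: 8.8
tcp_pos: [0.4606, 0.1224, 0.0062]
orientation: [3.14, -0.104, -0.0]
contact_force: [-0.1, -0.3, 0.0]
grip_width: 0.0855
gripper_force: 0.0
```

```bash
python3 - <<'E'
from m import *
o=get_obs(); p=o["tcp_pos"]; print(p,o["grip_width"],o["contact_force"])
M=R.from_rotvec(o["orientation"]).as_matrix()
q=[.515,.125,-1.645]
ims=[]
for n,c in(("top",(155,230,240,350)),("side",(130,225,245,350))):
    f=grab(n); im=overlay(f,q,(0,384,0,512),6)
    ims.append(cv2.resize(im[c[0]*6:c[1]*6,c[2]*6:c[3]*6],(560,400)))
cv2.imwrite("pics/g.png",cv2.cvtColor(cv2.resize(np.vstack(ims),None,fx=.75,fy=.75,interpolation=cv2.INTER_AREA),cv2.COLOR_RGB2BGR))
E
```

```text
[0.46056322 0.12236658 0.00615167] 0.08551084882448039 [-0.09880634 -0.25159212  0.01542285]
```

View pics/g.png

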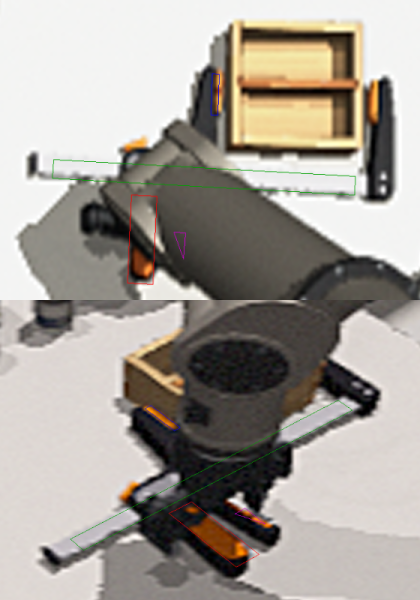

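Clamp stayed in place, far pad is nearer the box. Pump again.

Request:
play_rows:
  commands:
    - [[1,0,0,0,0],[1,0,0,0,0],[1,0,0,0,0],[1,0,0,0,0],[1,0,0,0,0],[1,0,0,0,0],[1,0,0,0,0],[1,0,0,0,0]]

```text
clock: 9.57
tcp_pos: [0.4615, 0.126, 0.0075]
orientation: [-3.135, 0.102, -0.004]
contact_force: [-4.4, 7.2, 13.1]
grip_width: 0.0409
gripper_force: 21.3
```

Request:
play_rows:
  commands:
    - [[-1,0,0,0,0],[-1,0,0,-0.02,0],[-1,0,-0.02,-0.02,0],[-1,0,-0.02,-0.02,0],[-1,0,-0.02,-0.02,0],[1,0,-0.02,-0.02,0],[1,0,-0.02,-0.02,0],[1,0,-0.02,-0.02,0],[1,0,-0.02,-0.02,0],[1,0,-0.02,-0.02,0],[1,0,-0.02,-0.02,0],[1,0,-0.02,-0.02,0]]

```text
clock: 10.57
tcp_pos: [0.4613, 0.1292, 0.0114]
orientation: [-3.137, 0.104, -0.003]
contact_force: [-4.9, 5.1, 13.2]
grip_width: 0.0452
gripper_force: 18.7
```

Request:
play_rows:
  commands:
    - [[1,0,0,0,0],[1,0,0,0,0],[1,0,0,0,0],[1,0,0,0,0],[1,0,0,0,0],[1,0,0,0,0]]

```text
clock: 11.07
tcp_pos: [0.4613, 0.1292, 0.0114]
orientation: [-3.136, 0.103, -0.003]
contact_force: [-4.8, 5.6, 13.7]
grip_width: 0.0448
gripper_force: 18.7
```

```bash
python3 - <<'E'
from m import *
ims=[]
for n,c in(("top",(155,230,240,350)),("side",(130,225,245,350))):
    f=grab(n); im=cv2.resize(f["pixels"],None,fx=6,fy=6,interpolation=cv2.INTER_CUBIC)
    ims.append(cv2.resize(im[c[0]*6:c[1]*6,c[2]*6:c[3]*6],(560,400)))
cv2.imwrite("pics/k.png",cv2.cvtColor(cv2.resize(np.vstack(ims),None,fx=.75,fy=.75,interpolation=cv2.INTER_AREA),cv2.COLOR_RGB2BGR))
E
```

```text
(no output)
```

View pics/k.png

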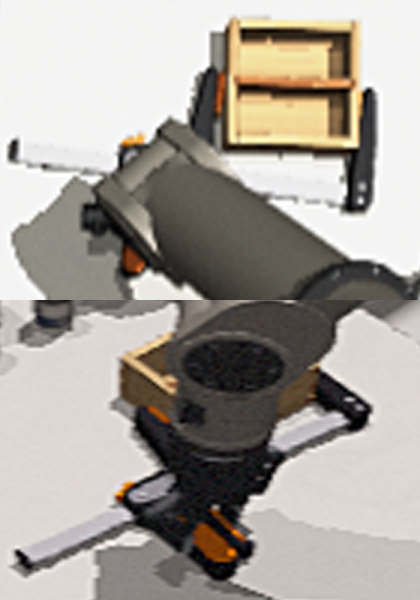

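The far pad touches the box's right side and the near pad the left. The trigger has stopped part-way (44.8 mm). Check with slightly more grip.

Request:
play_rows:
  commands:
    - [[1,0,0,0,0],[1,0,0,0,0],[1,0,0,0,0],[1,0,0,0,0],[1,0,0,0,0],[1,0,0,0,0],[1,0,0,0,0],[1,0,0,0,0]]
  grip_force: 24

```text
clock: 11.83
tcp_pos: [0.4614, 0.1298, 0.0116]
orientation: [-3.136, 0.103, -0.003]
contact_force: [-5.1, 6.4, 15.2]
grip_width: 0.0437
gripper_force: 22.4
```

The extra 4 N closed the trigger only 1.1 mm. That matches pad compression, so both pads are bearing at about 24 N. Handing in.

```bash
python3 -c "
from bench import r; print(r.hand_in())"
```

```text
the job is handed in; nothing more can be done
None
```

I pressed the divider flush and pumped the clamp until both pads bore on the box, then handed in with the trigger still squeezed at about 22 N, an estimated 24 N on each pad; the hand-in gave no verdict.

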